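Clear the throat of the stamping fixture and load the ply sheets to its stop

TASK

A screwdriver has been left with its blade in the throat of the low grey stamping fixture: clear it away into the cardboard tray. Then slide the stack of ply kit sheets along the bench, flat and end first, squarely into the throat until it rests against the sprung stop out of sight inside; the stop is set differently each time, so feel for it and push gently, and leave the stack resting against it. Do not disturb the tape roll, the gear motor or the ply wheel.

Things in the scene. Friction and masses are not known exactly. Their poses are not given: they have to be found in the camera images.
- press: fixed low stamping fixture, grey steel, 144 x 150 x 46 mm; 6 mm high foot flanges make it 200 mm wide (x); dark round head 48 mm across, 88 mm high, near its closed back. Origin: centre of underside. Own +y points out of the throat, an opening 116 mm wide (x) and 30 mm high, right on the bench, on which the sheets slide; the roof above it is 16 mm thick
- press_mouth (a point): middle of the throat's mouth, on the bench; axes as the fixture's, +y out of the throat. Hidden inside is a sprung stop pad 70 mm wide, its face 55 to 117 mm inside the mouth, different each time and not measured. It gives 4 mm under less than 1 N, then is solid; bench friction holds the sheets against the spring
- sheets: flat stack of laser-cut ply kit sheets, 86 x 158 x 18 mm, 0.3 kg, light brown with cut-outs. Origin: centre of its underside; its own y runs along the 158 mm length. It goes into the throat end first, either end
- screwdriver: screwdriver lying flat, 145 mm long, blade in the throat. Origin: middle of its length, at the underside when as found (it can roll). Own y runs along the tool, blade tip to -y; round handle 27 mm thick from y = +3 to +73 mm, grip it at about +30 mm. The throat's roof covers the blade: draw it out before lifting
- tray: open cardboard tray, fixed, 202 x 251 x 51 mm (own x, y, z), floor 4 mm thick, walls about 8 mm thick. Origin: centre of its underside; own y along its length
- tape_roll: black tape roll 64 mm across, 19 mm high, a bystander; origin at the centre of its underside
- gear_motor: small yellow gear motor with leads, 44 x 115 x 20 mm, a bystander; origin at the centre of its underside
- ply_wheel: ply wheel 58 mm across, 9 mm high, a bystander; origin at the centre of its underside

How it is judged:
By the outcome, as a careful person would: the job done as asked, in the order asked, and still so for the second after the job is handed in, with the robot touching nothing.
It also fails if it takes over 72 s, if anything falls off the work surface, if the arm or the gripper's body presses on something with over 40 N, if the wrist force passes 120 N, or if a joint passes its speed limit or range.

ROBOT

A 6-joint arm with a two-finger parallel gripper is mounted at the origin on a cart in front of the work surface, level with it; the furniture and walls round the work are solid. World frame = base frame: x ahead of the robot, y to its left, z up, the work surface at z = 0. Lengths are in m, angles in rad, forces in N, time in s.
With the tool pointing down it reaches from about 0.4 to 0.825 m from the base axis. Payload 7 kg.
Tool frame: the origin (TCP) lies on the centre line of the jaws, within the pads' length; the fingertips stand arm.tips_ahead ahead of it and the grasp point (between the pads) lies 3 mm ahead of it (arm.tips_ahead is the distance from the TCP to the fingertips, in m); z points along the fingers, y is the line along which they close (so a half turn about z gives the same grasp; the last joint's range is limited). The gripper opens to 88 mm and grips with 3 to 60 N. Pads are 19 mm wide; open, the fingers measure 130 mm over their backs; the gripper's body (78 mm by 193 mm) begins 47 mm behind the grasp point.
Start: joints at [1.617, 0.359, 0.012, 0, -1.224, -0.288], TCP at [0.162, 0.655, 0.249] pointing down, gripper open.
Joint ranges: [-3.07, 3.07], [-1.43, 2.12], [-1.02, 1.25], [-3.03, 1.67], [-3.05, -0], [-3.03, 3.03]. Speed limits (rad/s): [2.39, 2.39, 3.01, 3.14, 3.14, 3.14].

INTERFACE

Orientations are given as a unit quaternion [w, x, y, z].
In Python, from rig import arm, eoat, telemetry, get_image, ticket gives the robot as it stands. Calls block until the motion is done:
- arm.goto(position, orientation): joint-space move of the TCP to a pose.
- arm.line_to(position, velocity=0.15, ori=None): straight line of the TCP; ori=None keeps the orientation; velocity is the mean speed in m/s.
- arm.move_joints(angles): joint-space move.
- eoat.move_gripper(opening, strength=None): finger opening in m; strength is the grip in N (None keeps the last); returns when the fingers have stopped.
- arm.sleep(seconds).
- arm.ik(position, orientation): joint angles nearest the present ones, or None.
- telemetry.observe(): the state.
- get_image(name): name is "scene" or "top"; returns a dict with "image" (480x640x3 uint8, red, green, blue), "fx", "fy", "cx", "cy" (pixels), "R" (3x3) and "t" (3): a world point X has camera coordinates R X + t. Camera axes: x right, y down, z forward; pixel columns grow to the right and rows downward; lengths in m; the calibration is good to about 2 mm. A picture is of the moment at which its call begins. There is no depth.
A pose or a line that the arm cannot do raises arm.MotionError and nothing moves.
- ticket.finish_job(): hands the job in; it is judged then, once.
The state is a dict: "t": time; "q": joint angles; "qvel": joint speeds; "joint_efforts": joint torques, N m; "position": TCP position; "tool_rot": TCP orientation; "wrist_force": force on the tool from outside, world axes, zero at the start; "torque": the same for the moment, N m; "grip_width": finger opening in m; "grip_force": force on a finger pad.
Only numpy, scipy, OpenCV 4.12 (cv2) and the standard library are available. Lean on these libraries where they do the work, as an engineer would, in place of code of your own. Each camera call takes 0.05 s, during which the arm holds its last target. There are 200 camera calls.

## Working session

There is one attempt and no reset: what is moved stays moved. The work goes in short steps, each a Python script; the robot and the scene stay as the last script left them, time stands still between calls to the robot, and variables do not carry over. Pictures are saved under pics/ and viewed, at most 10 in all, crops included, and the job is handed in when it is done.

```bash
mkdir -p pics; ls
python3 - <<'E'
from rig import arm,telemetry,get_image
import cv2,pickle
d={n:get_image(n) for n in("scene","top")}
pickle.dump(d,open("im0.pkl","wb"))
for n in d: cv2.imwrite(f"pics/{n}0.png",d[n]["image"][:,:,::-1]); print(n,d[n]["fx"],d[n]["cx"],d[n]["cy"],d[n]["R"],d[n]["t"])
s=telemetry.observe();print(s,arm.tips_ahead)
E
```

```text
pics
scene 613.2403652638795 308.6419710473276 242.2865061835879 [[ 0.82394675 -0.56658163  0.00984952]
 [-0.48633295 -0.71595328 -0.50089037]
 [ 0.29084708  0.40791685 -0.86545469]] [-0.39961454  0.31152789  1.45681838]
top 604.6772598592188 323.4179626916668 238.40084048216565 [[ 0.0015675  -0.99984692  0.0174265 ]
 [-0.99718886 -0.00286833 -0.07487419]
 [ 0.07491271 -0.01726014 -0.99704071]] [0.0503017  0.49201698 1.22760399]
{'t': 0.1, 'q': array([ 1.61707725e+00,  3.59301602e-01,  1.11667183e-02, -3.41522587e-04,
       -1.22413727e+00, -2.88114279e-01]), 'qvel': array([ 0.00072587, -0.00222846,  0.00215948, -0.00090685, -0.00070702,
       -0.00150788]), 'joint_efforts': array([-1.73703407e-03, -5.84163666e+01,  2.93747824e+01,  7.01544374e+00,
        1.00922061e-02, -5.87256682e-05]), 'position': array([0.16155767, 0.65495171, 0.24772633]), 'tool_rot': array([ 7.54341821e-04,  9.92691184e-01, -1.20679919e-01, -3.55183456e-05]), 'wrist_force': array([ 0.13949276, -0.04004445,  0.12260245]), 'torque': array([-0.01588937, -0.05032218,  0.00093461]), 'grip_force': 0.0, 'grip_width': 0.08735884529777516} 0.022
```

View pics/top0.png

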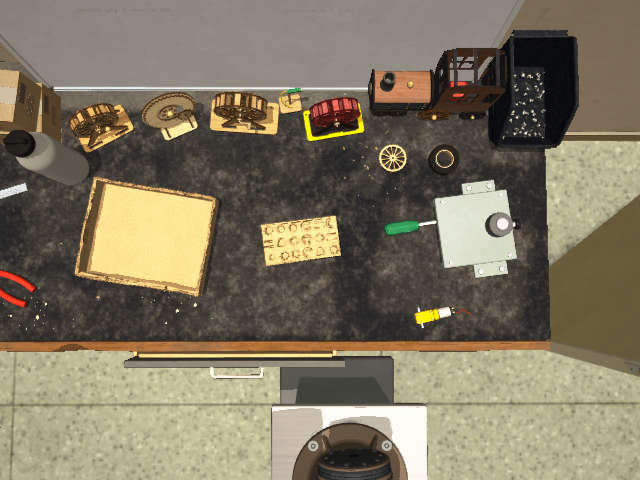

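View pics/scene0.png

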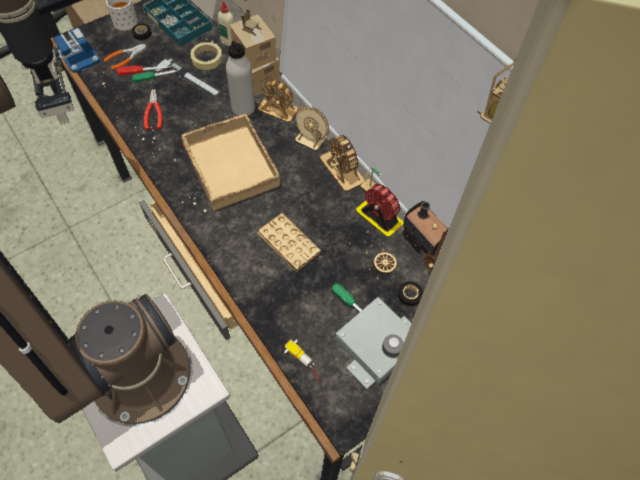

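The top view shows the tray at about (147,237), sheets (301,240), screwdriver (403,228)→(437,223) and press (475,229), with its throat facing left (+y). The scene view agrees. I'll enlarge the working area next.

```bash
cat > h.py <<'E'
import numpy as np,cv2,pickle
def ray(d,uv,z):
    """pixel -> world point at height z"""
    uv=np.atleast_2d(uv).astype(float)
    c=np.c_[(uv[:,0]-d["cx"])/d["fx"],(uv[:,1]-d["cy"])/d["fy"],np.ones(len(uv))]
    R=np.array(d["R"]);o=-R.T@d["t"];v=c@R
    return o+v*((z-o[2])/v[:,2])[:,None]
def proj(d,X):
    c=np.atleast_2d(X)@np.array(d["R"]).T+d["t"]
    return np.c_[c[:,0]/c[:,2]*d["fx"]+d["cx"],c[:,1]/c[:,2]*d["fy"]+d["cy"]]
E
python3 - <<'E'
from h import *
d=pickle.load(open("im0.pkl","rb"))
im=d["top"]["image"][:,:,::-1]
cv2.imwrite("pics/c1.png",cv2.resize(im[170:290,370:530],None,fx=5,fy=5,interpolation=cv2.INTER_CUBIC))
t=d["top"]
hsv=cv2.cvtColor(im,cv2.COLOR_BGR2HSV)
m=np.zeros(im.shape[:2],np.uint8);m[205:275,250:355]=cv2.inRange(hsv,(8,40,110),(30,255,255))[205:275,250:355]
m=cv2.morphologyEx(m,cv2.MORPH_CLOSE,np.ones((7,7)))
c=max(cv2.findContours(m,0,1)[0],key=cv2.contourArea)
W=ray(t,c[:,0,:],.018)[:,:2]
print("sheets",cv2.minAreaRect((W*1000).astype(np.float32)))
m=np.zeros(im.shape[:2],np.uint8);m[205:245,375:425]=cv2.inRange(hsv,(60,80,30),(95,255,255))[205:245,375:425]
c=max(cv2.findContours(m,0,1)[0],key=cv2.contourArea)
W=ray(t,c[:,0,:],.0135)[:,:2]
print("handle",cv2.minAreaRect((W*1000).astype(np.float32)))
m=np.zeros(im.shape[:2],np.uint8);m[170:305,65:225]=cv2.inRange(hsv,(8,40,110),(30,255,255))[170:305,65:225]
m=cv2.morphologyEx(m,cv2.MORPH_CLOSE,np.ones((7,7)))
c=max(cv2.findContours(m,0,1)[0],key=cv2.contourArea)
print("tray",cv2.minAreaRect((ray(t,c[:,0,:],.051)[:,:2]*1000).astype(np.float32)))
for n,p,z in(("tape",(444,159),.019),("wheel",(393,158),.009),("motor",(433,316),.01)): print(n,ray(t,p,z))
E
```

```text
sheets ((488.4166259765625, 98.71728515625), (87.41716766357422, 168.49002075195312), 7.080269813537598)
handle ((516.25244140625, -109.32217407226562), (25.306570053100586, 71.1750717163086), 10.207452774047852)
tray ((484.1126708984375, 397.82403564453125), (276.4833068847656, 218.9805908203125), 80.77778625488281)
tape [[ 0.65866218 -0.19991867  0.019     ]]
wheel [[ 0.66232604 -0.09464677  0.009     ]]
motor [[ 0.33285735 -0.17475897  0.01      ]]
```

View pics/c1.png

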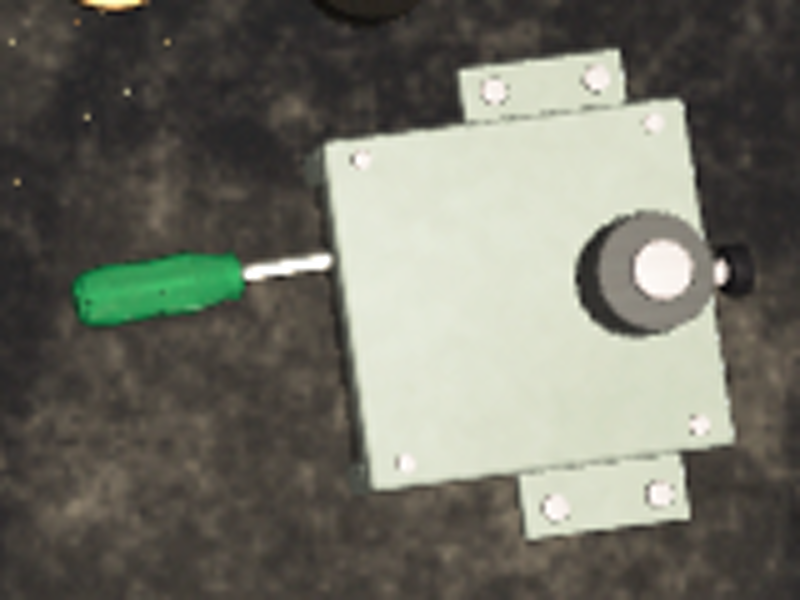

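The crop shows the press roof corners at crop pixels (327,143), (683,100), (733,441) and (372,489). The blade enters the throat edge at (330,261), and the handle runs from (75,297) to (243,277). Next I'll compute the poses and check them.

Run:
```python
from h import *
from scipy.optimize import least_squares
d=pickle.load(open("im0.pkl","rb"));t=d["top"];im=t["image"][:,:,::-1]
f=lambda p,ox,oy,s:(np.array(p)+.5)/s-.5+[ox,oy]
C=ray(t,f([(327,143),(683,100),(733,441),(372,489)],370,170,5),.046)[:,:2]
print("corners",C,[np.linalg.norm(C[i]-C[i-1]) for i in range(4)])
# model corners in press frame: +y out of throat (world ~+y), +x -> world ~+x
M=np.array([(.072,.075),(.072,-.075),(-.072,-.075),(-.072,.075)])
r=lambda a:np.array([[np.cos(a),-np.sin(a)],[np.sin(a),np.cos(a)]])
s=least_squares(lambda p:((M@r(p[2]).T+p[:2])-C).ravel(),[.5,-.2,.1]);p=s.x
print("press",p,np.degrees(p[2]),"res",np.abs(s.fun).max(),"mouth",p[:2]+r(p[2])@[0,.075])
S=ray(t,f([(75,297),(243,277)],370,170,5),.0135)[:,:2];B=ray(t,f([(243,274),(328,261)],370,170,5),.0135)[:,:2]
for q in(S,B):v=q[0]-q[1];print("sd",q,np.linalg.norm(v),"ang",np.degrees(np.arctan2(-v[0],v[1])))
# sheets: model silhouette fit in both images
def mask(c,win,z=.018):
    hsv=cv2.cvtColor(c["image"][:,:,::-1].copy(),cv2.COLOR_BGR2HSV)
    m=np.zeros(hsv.shape[:2],np.uint8);a,b,e,g=win
    m[b:g,a:e]=cv2.inRange(hsv,(8,40,110),(30,255,255))[b:g,a:e]
    return cv2.morphologyEx(m,cv2.MORPH_CLOSE,np.ones((5,5)))
from scipy.optimize import minimize
for n,win in(("top",(250,205,355,275)),("scene",(250,205,328,280))):
    m=mask(d[n],win)
    def cost(p):
        b=np.array([(x,y) for x in(-.043,.043) for y in(-.079,.079)])@r(p[2]).T+p[:2]
        P=np.vstack([np.c_[b,np.zeros(4)],np.c_[b,np.full(4,.018)]])
        k=cv2.convexHull(proj(d[n],P).astype(np.float32))
        mm=np.zeros_like(m);cv2.fillPoly(mm,[(k*16).round().astype(int)],255,shift=4)
        return np.count_nonzero(mm!=m)
    best=minimize(cost,[.488,.097,.12],method="Nelder-Mead",options=dict(initial_simplex=[[.488,.097,.12],[.494,.097,.12],[.488,.103,.12],[.488,.097,.17]]))
    print(n,best.x,best.fun,np.count_nonzero(m))
cv2.imwrite("pics/c2.png",cv2.resize(im[165:305,65:355],None,fx=2.7,fy=2.7,interpolation=cv2.INTER_CUBIC))
```

```text
corners [[ 0.57229867 -0.17456197]
 [ 0.59054106 -0.32028044]
 [ 0.45162605 -0.33764497]
 [ 0.43195098 -0.19101645]] [np.float64(0.14130896891133582), np.float64(0.14685589982056632), np.float64(0.13999609232272256), np.float64(0.14794266978513637)]
press [ 0.51160419 -0.25587596  0.12493242] 7.158100616422142 res 0.0021151238640293446 mouth [ 0.50225861 -0.1814605 ]
sd [[ 0.51215547 -0.0755344 ]
 [ 0.52071527 -0.14549199]] 0.070479312467486 ang 6.97586804441249
sd [[ 0.52196696 -0.14550476]
 [ 0.52751209 -0.18099611]] 0.0359219251264114 ang 8.880046001697973
top [0.48895264 0.09891265 0.12181193] 118.0 3209
scene [0.48870302 0.10164459 0.13900909] 111.0 1813
```

View pics/c2.png

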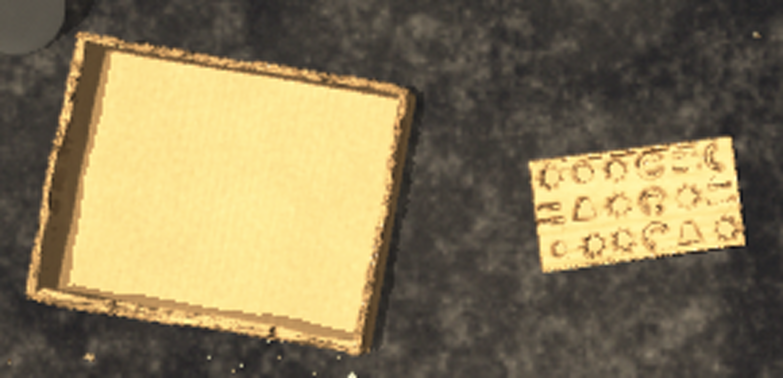

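The sheets' end edges are clear: (530,160)–(543,272) and (733,137)–(745,246). They line up with the press to within about 1° but sit about 22 mm off its axis. The tray rim corners are (80,33), (413,88), (365,353) and (28,297). I'll clear the screwdriver first.

```bash
cat >> h.py <<'E'
from scipy.spatial.transform import Rotation as Ro
def quat(th,arm,pos):
    """tool down, jaws closing along world angle th (either sign), the one nearest the present joints"""
    best=None
    q0=arm_q()
    for a in(th,th+np.pi):
        y=np.array([np.cos(a),np.sin(a),0]);z=np.array([0,0,-1.])
        q=Ro.from_matrix(np.c_[np.cross(y,z),y,z]).as_quat()[[3,0,1,2]]
        j=arm.ik(pos,q)
        if j is not None:
            c=np.abs(np.array(j)-q0).max()
            if best is None or c<best[0]: best=(c,q)
    return best[1]
def arm_q():
    from rig import telemetry
    return np.array(telemetry.observe()["q"])
E
python3 - <<'E'
from h import *
from rig import arm,eoat,telemetry,get_image
d=pickle.load(open("im0.pkl","rb"))["top"]
tr=ray(d,(np.array([(80,33),(413,88),(365,353),(28,297)])+.5)/2.7-.5+[65,165],.051)[:,:2]
tc=tr.mean(0);ty=(tr[0]+tr[3]-tr[1]-tr[2]);ta=np.arctan2(-ty[0],ty[1]);u=np.array([-np.sin(ta),np.cos(ta)])
print("tray",tc,np.degrees(ta),np.linalg.norm(tr[0]-tr[1]),np.linalg.norm(tr[1]-tr[2]))
a=np.radians(7.3);ax=np.array([-np.sin(a),np.cos(a)])
g=np.array([.5174,-.1185])
q=quat(a,arm,[*g,.12])
arm.goto([*g,.12],q); arm.line_to([*g,.025],.12)
eoat.move_gripper(0,20);s=telemetry.observe();print(s["t"],s["grip_width"],s["grip_force"],s["wrist_force"])
if s["grip_width"]<.015: raise SystemExit("miss")
p=g+ax*.08
arm.line_to([*p,.026],.1); arm.line_to([*p,.14],.2)
g2=tc+u*.03
q2=quat(ta,arm,[*g2,.14])
arm.goto([*g2,.14],q2)
s=telemetry.observe();print(s["t"],s["grip_width"],s["position"])
arm.line_to([*g2,.034],.15)
s=telemetry.observe();print(s["t"],s["grip_width"],s["wrist_force"])
eoat.move_gripper(.06); arm.line_to([*g2,.15],.2)
d=get_image("top");pickle.dump(d,open("im1.pkl","wb"));cv2.imwrite("pics/top1.png",d["image"][:,:,::-1])
print(telemetry.observe()["t"])
E
```

```text
tray [0.49367683 0.40447797] -9.280643437559196 0.25068991714332334 0.19905712987179966
5.0583 0.026583810471508405 19.849326610565186 [ 0.87835295  0.09991933 -1.00176365]
8.45 0.025950025202870885 [0.49885202 0.4330918  0.13984056]
9.3083 0.02671118534001511 [-0.25126739  0.4498487  -1.0764399 ]
10.8667
```

View pics/top1.png

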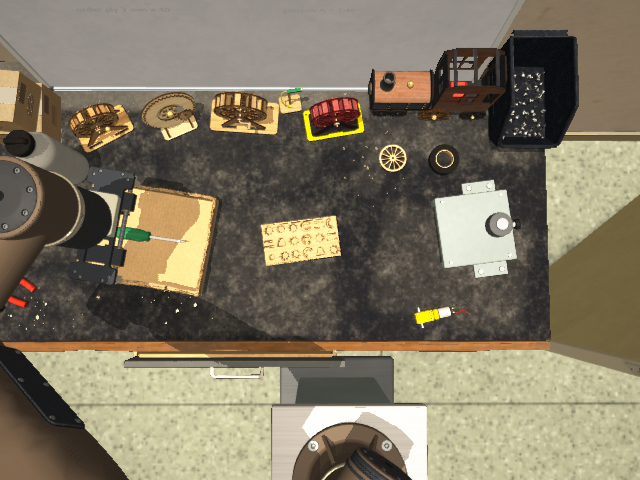

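The screwdriver lies fully inside the tray, around (110–185, 238), and the throat is clear. Next, a two-finger sideways push squares the sheets onto the throat axis, then I'll re-measure.

```bash
cat >> h.py <<'E'
PA=.12493;MO=np.array([.50226,-.18146])
rm=np.array([[np.cos(PA),-np.sin(PA)],[np.sin(PA),np.cos(PA)]])
def W(lat,out,z): return [*(MO+rm@[lat,out]),z]     # press_mouth frame -> world
def sheet_fit(d,x0):
    """sheets pose (lat,out,angle rel. to press) by silhouette fit, from top image"""
    from scipy.optimize import minimize
    hsv=cv2.cvtColor(np.ascontiguousarray(d["image"][:,:,::-1]),cv2.COLOR_BGR2HSV)
    hull=lambda p,g=0:cv2.convexHull(proj(d,np.array([[*(MO+rm@(np.array(p[:2])+[np.cos(p[2])*x-np.sin(p[2])*y,np.sin(p[2])*x+np.cos(p[2])*y])),z] for x in(-.043-g,.043+g) for y in(-.079-g,.079+g) for z in(0,.018)])).astype(np.float32))
    def fill(k):
        mm=np.zeros((480,640),np.uint8);cv2.fillPoly(mm,[(k*16).round().astype(int)],255,shift=4);return mm
    m=cv2.inRange(hsv,(8,40,110),(30,255,255))&fill(hull(x0,.025))
    m=cv2.morphologyEx(m,cv2.MORPH_CLOSE,np.ones((5,5)))
    x0=np.array(x0);b=minimize(lambda p:np.count_nonzero(fill(hull(p))!=m),x0,method="Nelder-Mead",options=dict(initial_simplex=[x0-[.004,.004,.03],x0+[.006,0,0],x0+[0,.006,0],x0+[0,0,.05]]))
    return b.x,b.fun
E
python3 - <<'E'
from h import *
from rig import arm,eoat,telemetry,get_image
print("before",sheet_fit(pickle.load(open("im0.pkl","rb")),[.022,.2805,0]) if 0 else sheet_fit(pickle.load(open("im0.pkl","rb"))["top"],[.022,.2805,0]))
o=.2805
p=W(.1,o,.10);q=quat(PA+np.pi/2,arm,p)
arm.goto(p,q);eoat.move_gripper(.06)
arm.line_to(W(.1,o,.027),.15)
f0=np.array(telemetry.observe()["wrist_force"])
arm.line_to(W(.0525,o,.027),.05)
s=telemetry.observe();print(s["t"],s["wrist_force"]-f0,s["position"],W(.0525,o,.027))
arm.line_to(W(.07,o,.027),.1);arm.line_to(W(.07,o,.10),.2)
p=W(0,o+.13,.10);q=quat(PA,arm,p);arm.goto(p,q)
d=get_image("top");pickle.dump(d,open("im2.pkl","wb"));cv2.imwrite("pics/top2.png",d["image"][150:350,200:540,::-1])
print("after",sheet_fit(d,[0,o,0]),telemetry.observe()["t"])
E
```

```text
before (array([0.02277563, 0.27985564, 0.01118147]), np.float64(116.0))
14.0833 [0.18671976 1.17627777 0.66764524] [0.5192849  0.10334226 0.0268878 ] [np.float64(0.5193990547538666), np.float64(0.10339567012461581), 0.027]
after (array([-0.00239005,  0.27871033,  0.00988504]), np.float64(199.0)) 16.1333
```

View pics/top2.png

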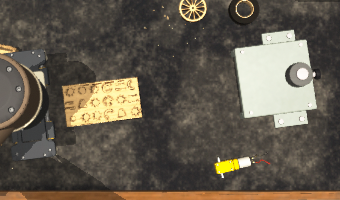

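The sheets are square and about 2 mm off the throat axis: crop (63,87)–(143,120), with the press mouth at crop x≈237. Now I'll push end-on up to just before the mouth and check again.

Run:
```python
from h import *
from rig import arm,eoat,telemetry,get_image
eoat.move_gripper(.046)
n=rm@[0,1]
arm.line_to(W(-.002,.41,.027),.15)
f0=np.array(telemetry.observe()["wrist_force"])
arm.line_to(W(-.002,.30,.027),.06)
f=[]
for k in range(5):
    arm.line_to(W(-.002,.30-.02*(k+1),.027),.05);s=telemetry.observe();f.append((s["wrist_force"]-f0)[:2]@n)
t=s["t"]; arm.line_to(W(-.002,.199,.027),.03); s=telemetry.observe()
print(f,s["t"]-t,s["wrist_force"]-f0,f0)
d=get_image("top");pickle.dump(d,open("im3.pkl","wb"));cv2.imwrite("pics/top3.png",cv2.resize(d["image"][170:290,340:520,::-1],None,fx=4.4,fy=4.4,interpolation=cv2.INTER_CUBIC))
print("fit",sheet_fit(d,[-.002,.11,0]),s["t"])
```

```text
[np.float64(-0.6703639229046683), np.float64(0.3245190223111161), np.float64(-1.2541607903020837), np.float64(-0.6230076022845854), np.float64(-0.18983883292513853)] 0.25 [-0.7821637  -0.5578542   0.15282981] [0.99160174 0.37945272 0.2271558 ]
fit (array([-0.00253026,  0.10289274, -0.01122313]), np.float64(1764.0)) 22.2667
```

View pics/top3.png

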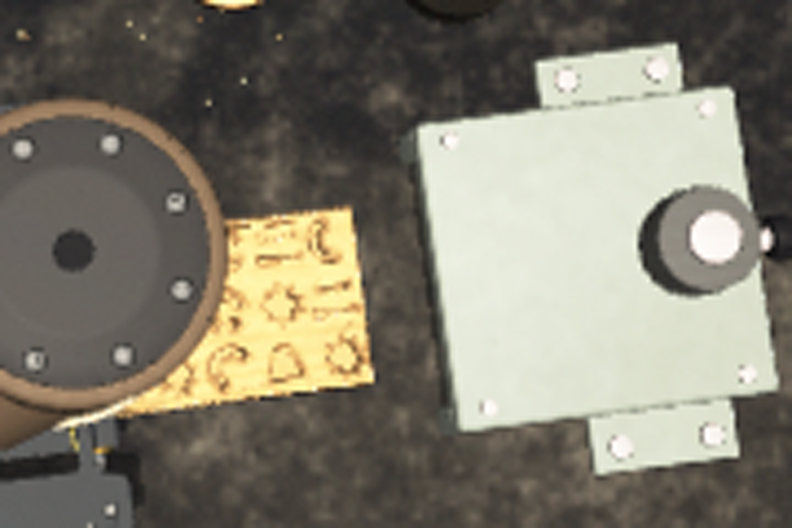

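The leading end corners are at crop (352,208) and (374,381), roughly centred on the mouth edge (417,130)–(460,430). I'll check this numerically, then enter the throat and feel for the stop.

Run:
```python
from h import *
from rig import arm,eoat,telemetry
d=pickle.load(open("im3.pkl","rb"))
E=(ray(d,(np.array([(352,208),(374,381)])+.5)/4.4-.5+[340,170],.018)[:,:2]-MO)@rm
v=E[0]-E[1];lat=E.mean(0);ang=np.degrees(np.arctan2(v[1],v[0]))
print("end",E,"width",np.linalg.norm(v),"ang",ang)
if abs(lat[0])>.007 or abs(ang)>3: raise SystemExit("check")
n=rm@[0,1]
def force(k=6):
    r=[]
    for _ in range(k): r.append(telemetry.observe()["wrist_force"][:2]@n);arm.sleep(.015)
    return np.mean(r)
off=.199-lat[1]             # TCP out minus leading end out
print("off",off)
arm.line_to(W(-.002,off-.02,.027),.05)
base=[];log=[];o=off-.02
def stop(f,lim): return f-np.mean(base)>lim
for D in np.arange(.022,.050,.004):
    o=off-D;arm.line_to(W(-.002,o,.027),.04);base.append(force(4))
    if len(base)>2 and base[-1]-np.mean(base[:-1])>5: print("early",D);break
print("base",np.round(base,2),telemetry.observe()["t"])
hit=False
for D in np.arange(.050,.1235,.001):
    o=off-D;arm.line_to(W(-.002,o,.027),.02);f=force(3);log.append((round(D,4),round(f,2)))
    if stop(f,2.5):
        f=force(8)
        if stop(f,2.2): hit=True;break
print(hit,log[-14:],f,telemetry.observe()["t"])
```

```text
end [[ 0.03882616  0.02903603]
 [-0.04318707  0.02976945]] width 0.0820165095492266 ang -0.5123652031570277
off 0.1695972604855165
base [ 0.31  0.28  0.09  0.15 -0.16  0.01  0.26  0.31] 25.9917
True [(np.float64(0.068), np.float64(1.91)), (np.float64(0.069), np.float64(1.59)), (np.float64(0.07), np.float64(1.4)), (np.float64(0.071), np.float64(2.17)), (np.float64(0.072), np.float64(1.63)), (np.float64(0.073), np.float64(1.19)), (np.float64(0.074), np.float64(1.96)), (np.float64(0.075), np.float64(1.88)), (np.float64(0.076), np.float64(1.78)), (np.float64(0.077), np.float64(1.73)), (np.float64(0.078), np.float64(1.75)), (np.float64(0.079), np.float64(2.4)), (np.float64(0.08), np.float64(2.55)), (np.float64(0.081), np.float64(2.99))] 2.5304548726055094 35.725
```

The sliding friction baseline is really about 1.75 N, and the rise at the end (2.4→3.0 N) looks like the spring starting to give. I'll continue in 0.5 mm steps until it goes solid.

Run:
```python
from h import *
from rig import arm,telemetry
n=rm@[0,1];off=.1695973;log=[]
def force(k):
    r=[]
    for _ in range(k): r.append(telemetry.observe()["wrist_force"][:2]@n);arm.sleep(.015)
    return np.mean(r)
for D in np.arange(.0815,.0885,.0005):
    arm.line_to(W(-.002,off-D,.027),.02);f=force(5);log.append((round(float(D),4),round(float(f),2)))
    if f>5: break
print(log,telemetry.observe()["t"])
```

```text
[(0.0815, 3.52), (0.082, 5.97)] 36.3917
```

The force climbed as the spring gave over about 3 mm, then jumped: solid stop at a depth of about 82 mm. I'll withdraw and look.

Run:
```python
from h import *
from rig import arm,telemetry,get_image
off=.1695973
arm.line_to(W(-.002,off-.082+.03,.027),.04);arm.line_to(W(-.002,.13,.16),.2)
p=W(-.002,.40,.20);arm.line_to(p,.25)
d=get_image("top");pickle.dump(d,open("im4.pkl","wb"));cv2.imwrite("pics/top4.png",cv2.resize(d["image"][140:340,300:540,::-1],None,fx=3,fy=3,interpolation=cv2.INTER_CUBIC))
s=telemetry.observe();print(s["t"],s["wrist_force"])
```

```text
39.4 [0.34365419 0.04403139 0.57189419]
```

View pics/top4.png

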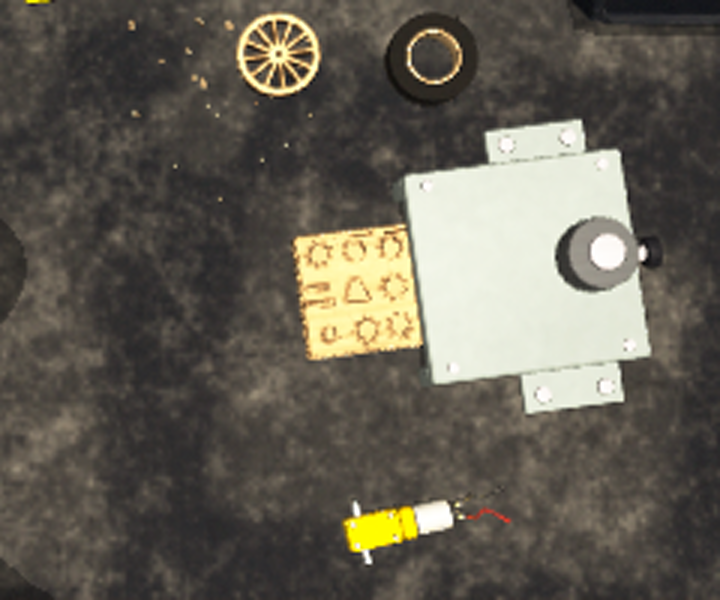

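The stack is in the throat, square, with its rear corners at crop (295,237) and (309,359). The wheel, tape roll and motor haven't moved. One last numeric check, then I'll hand in.

Run:
```python
from h import *
from rig import ticket
d=pickle.load(open("im4.pkl","rb"))
E=(ray(d,(np.array([(295,237),(309,359)])+.5)/3-.5+[300,140],.018)[:,:2]-MO)@rm
v=E[0]-E[1];ang=np.degrees(np.arctan2(v[1],v[0]));print(E,ang)
if abs(E[:,1].mean()-.076)<.006 and abs(ang)<3: print(ticket.finish_job())
```

```text
[[ 0.04058914  0.07406704]
 [-0.04403249  0.07563853]] -1.0639049839365253
the job is handed in; nothing more can be done
None
```

I put the screwdriver in the tray, then slid the sheets squarely (about 1°) into the throat until they rested against the sprung stop, about 82 mm in. The tape roll, gear motor and ply wheel were not disturbed, and I handed the job in at about 39 s.

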